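# Feed the long tube offcut through the chute flap

### The job

Two steel tube offcuts lie in the two troughs of the feed chute; either may be in either lane. With the fingertips push the longer one along its trough and through the hanging flap until it slides down into the catch tray behind, then draw back so that the flap swings shut. Only push it, do not pick it up; leave the shorter offcut and its flap alone, and do not disturb the tools lying around.

Things in the scene. Friction and masses are not known exactly. Their poses are not given: they have to be found in the camera images.
- chute_origin (a point): The feed chute: grey metal, two lanes, 250 mm wide (its x), 420 long (its y), fixed. This point is on the table below the middle of the line of both flaps. Its axes: +y = feed direction (from the entry through the flaps, roughly to the robot's left), +x = across to the far lane, z up. Lane centre lines at x = +55 (far) and -55 (near); each lane holds one tube offcut.
- entry (a point): Open entry end of the troughs, midway between the lanes, at y = -198 mm of the chute, 105 above the table. From here to y = +8 each lane is an open-topped polished steel V trough, 90 wide, its sides rising only 12 degrees (9.5 mm). Cheeks 10 thick at x = -105, 0 and +105 flank the lanes, 115 above the table.
- sill_far (a point): Bottom line of the far lane's V trough straight under its flap, 105 mm above the table. The flap hangs between two posts on the cheeks, 24 long along y, topping out 173 above the table, with no bar between them: open above. From y = 10 mm a slippery white ramp falls at 27 degrees; a tube whose middle is well past that tips over and slides down by itself.
- sill_near (a point): The same point of the near lane, which is built alike.
- tray_end (a point): Foot of the end wall (76 mm high, rubber faced) that closes the catch tray at the bottom of both ramps, y = 203 mm, 6 above the table, midway between the lanes.
- flap_far (a joint): Angle (rad) of the far lane's hanging aluminium flap: 0 hanging shut, growing as its lower edge is pushed in the feed direction (+y) and up, at most 1.45. It cannot swing out towards the entry. Panel 82 wide, 34 high, 3 thick, 40 g, no spring: gravity alone shuts it. Hinge axis 58 above the bottom line of the trough, the lower edge hangs 10 above it.
- flap_near (a joint): The same for the near lane's flap.
- long_offcut_centre (a point): Centre of the longer offcut: grey steel tube, 138 long, 32 in diameter, about 0.23 kg, lying along its lane (its own y axis is the tube's axis) in one of the two troughs, before the flap; its axis is 17 above the bottom line of the trough. One end is cut slightly fish-mouthed (up to 5 deep).
- short_offcut_centre (a point): Centre of the shorter offcut: grey steel tube, 70 long, 25 in diameter, lying in the other trough the same way. Stays where it is.
- punch: Bystander: small steel centre punch, 120 mm long, lying on the table behind the chute's entry (right of it). Origin at the centre of its underside.
- pliers: Bystander: combination pliers with red handles, 200 mm, lying left of the chute. Origin at the centre of its underside.
- tape_roll: Bystander: roll of masking tape, 96 mm across and 25 mm high, lying flat right of the chute. Origin at the centre of its underside.
- rule_tape: Bystander: yellow tape measure, 74 x 78 x 37 mm, left of the chute. Origin at the centre of its underside.
- torch_foot (a point): Foot of the tall gas torch that always stands fixed on the table right of the work: a bottle 70 mm thick up to 285 high, then a slim torch head up to 600 mm high. An obstacle: swing the arm round it with at least 150 mm to spare beside the gripper's centre line, farther out or over it.

How it is judged (in metres and radians):
On the way:
1. the longer offcut has pushed its flap open and its nose is through (y of long_offcut_centre in the frame of chute_origin between -0.06 and 0.04 m and ((x of long_offcut_centre in the frame of chute_origin above 0 m and value of joint flap_far above 0.5 rad) or (x of long_offcut_centre in the frame of chute_origin below 0 m and value of joint flap_near above 0.5 rad))), for 0.1 s.
At the end, for the whole second after the job is handed in: The longer offcut lies at rest (under 0.02 m/s) in the catch tray behind its flap: its centre 75 to 190 mm past the flap line in the feed direction and less than 90 mm above the table. Both flaps hang shut (under 0.08 rad). The shorter offcut is within 15 mm of where it started (y of long_offcut_centre in the frame of chute_origin between 0.075 and 0.19 m and z of long_offcut_centre in the frame of chute_origin below 0.09 m and x of long_offcut_centre in the frame of chute_origin between -0.1 and 0.1 m and value of joint each of flap_far, flap_near below 0.08 rad and linear speed of long_offcut below 0.02 m/s and distance of short_offcut_centre from where it was at the start of the episode below 0.015 m); the robot touches nothing.
It fails at once if the longer offcut is lifted: its centre rises more than 25 mm above where it lies in the trough (z of long_offcut_centre in the frame of chute_origin above 0.147 m).
It fails at once if the shorter offcut is moved by more than 20 mm (distance of short_offcut_centre from where it was at the start of the episode above 0.02 m).
It fails at once if the flap of the other lane is opened ((x of long_offcut_centre in the frame of chute_origin above 0 m and value of joint flap_near above 0.3 rad) or (x of long_offcut_centre in the frame of chute_origin below 0 m and value of joint flap_far above 0.3 rad)).
It fails at once if a tool lying around is moved by more than 30 mm (distance of any of punch, pliers, tape_roll, rule_tape from where it was at the start of the episode above 0.03 m).
It also fails if it takes over 40 s, if anything falls off the work surface, if the arm or the gripper's body presses on something with over 40 N, if the wrist force passes 120 N, or if a joint passes its speed limit or range.

### The arm

A 7-joint arm with a two-finger parallel gripper is mounted at the origin on a cart in front of the work surface, level with it; the furniture and walls round the work are solid. World frame = base frame: x ahead of the robot, y to its left, z up, the work surface at z = 0. Lengths are in mm, angles in rad, forces in N, time in s.
With the tool pointing down it reaches from about 425 to 1025 mm from the base axis. Payload 9.4 kg.
Tool frame: the origin (TCP) lies on the centre line of the jaws, within the pads' length; the fingertips stand 25 mm ahead of it and the grasp point (between the pads) lies 6 mm ahead of it (manip.tcp_to_tips is the distance from the TCP to the fingertips, in mm); z points along the fingers, y is the direction in which the jaws open and shut (so a half turn about z gives the same grasp; the last joint's range is limited). The gripper opens to 93 mm and grips with 3 to 60 N. Pads are 15 mm wide; open, the fingers measure 128 mm over their backs; the gripper's body (75 mm by 188 mm) begins 65 mm behind the grasp point.
Start: joints at [1.149, 0.599, -0.003, 1.599, 0.002, 0.943, -0.08], TCP at [245.047, -682.331, 243.618] pointing down, gripper open.
Joint ranges: [-2.57, 2.57], [-0.35, 1.97], [-1.29, 1.29], [0.11, 2.56], [-1.05, 4.19], [0.11, 1.86], [-2.63, 2.63]. Speed limits (rad/s): [2.22, 2.22, 3.01, 3.01, 3.14, 3.14, 3.14].

### API

Orientations are given as a 3x3 rotation matrix whose columns are the frame's x, y, z axes.
In Python, from cell import manip, imaging, spotter gives the robot as it stands. The module is installed in compiled form; this text tells all that it offers.
- The arm moves only by the shell command python3 -m creep 'ROWS' [FORCE]. ROWS is JSON, a list of rows, each an object of numbers: "rx", "ry", "rz": the turn, a rotation vector about the tool's x, y, z in degrees; "dx", "dy", "dz": the shift along the tool's x, y, z in cm; "claw": the closure, from 0 (fully open) to 1 (shut). A call has 1 to 20 rows; each row is the pose to reach, as a shift and turn from the pose commanded when the call began, along the tool's axes at that moment; what a row does not reach only later rows make up. A row lasts 1/12 s, in which the tool goes at most 41.7 mm and 7.16 degrees, less where a joint would pass 70% of its speed; a pose out of reach is approached as far as the arm can. A call with a gripper value outside its range is refused whole. The fingers move at their own pace and stop on an object; FORCE is the grip in N (left out, the last holds). Time passes only in rows, so rows that repeat a pose let the fingers close. It gives the time, the measured TCP pose, the force and the opening at its end, in the units of the state.
- manip.read_state(): the state, without advancing time (a new reading comes with each control period).
- imaging.snapshot(name): name is "scene" or "top"; returns (picture, depth): 400x640x3 uint8, red, green, blue; 400x640 float32, mm along the optical axis (not along the pixel's ray), 0 where there is no reading.
- imaging.get_calibration(name): a dict with "camera_matrix" (3x3 intrinsics, pixels), "pose" (4x4, takes a point from camera to world coordinates). Camera axes: x right, y up, looking along -z (the intrinsics and any distortion apply to the point x, -y, -z); pixel columns grow to the right and rows downward; lengths in mm; the calibration is good to about 2 mm. A picture is of the moment at which its call begins. get_calibration takes no time and is no camera call.
- manip.sign_off(): hands the job in, once; it reports no verdict.
Trained networks look in the newest picture that a camera, given by its name, has taken for a name from the list of things; names that differ only in an ending like _2 or _b are one class to them, and where a whole thing is asked for, a point or a joint stands for the part that bears it (a point fixed in the world has none). Each returns a list of dicts, best first, with "score" (0 to 1); they miss things now and then, are a little off and sometimes report something else, mostly with a low value. They report only what shows in the picture. A call takes as long as a camera call.
- spotter.outline_of(label, camera): "pixels" (400x640 bool, what is visible of it) and "extent" ([left, top, width, height] in pixels, round what is visible of it).
- spotter.spot_point(label, camera): "xy" ([column, row] in pixels: a listed point, or the origin of a listed thing).
The state is a dict: "clock": time; "q": joint angles; "joint_vel": joint speeds; "effort": joint torques, N m; "ee_pos": TCP position; "tool_rot": TCP orientation; "wrist_force": force on the tool from outside, world axes, zero at the start; "wrist_torque": the same for the moment, N m; "finger_gap": finger opening in mm.
Only numpy, scipy, OpenCV 4.12 (cv2) and the standard library are available. Lean on these libraries where they do the work, as an engineer would, in place of code of your own. Each camera call takes 0.05 s, during which the arm holds its last target.

## Working session

There is one attempt and no reset: what is moved stays moved. The work goes in short steps, Python scripts to look and compute and a shell command to move; the robot and the scene stay as the last step left them, time stands still between calls to the robot, and variables do not carry over. Pictures are saved under pics/ and viewed, and the job is handed in when it is done.

```bash
mkdir -p pics
cat > h.py <<'E'
import numpy as np, cv2
from cell import manip, imaging, spotter
def cal(n):
    c=imaging.get_calibration(n); return np.array(c["camera_matrix"]),np.array(c["pose"])
def unproj(n,uv,depth):
    K,P=cal(n); x=(uv[0]-K[0,2])/K[0,0]*depth; y=(uv[1]-K[1,2])/K[1,1]*depth
    return (P@np.array([x,-y,-depth,1]))[:3]
def ray_z(n,uv,z):
    K,P=cal(n); a=unproj(n,uv,1.); o=P[:3,3]; d=a-o
    return o+d*(z-o[2])/d[2]
def proj(n,p):
    K,P=cal(n); c=np.linalg.inv(P)@np.append(p,1); c=np.array([c[0],-c[1],-c[2]]); u=K@c; return u[:2]/u[2]
E
python3 - <<'E'
from h import *
s=manip.read_state(); print(s["clock"],s["ee_pos"],np.round(s["tool_rot"],3).tolist(),s["finger_gap"])
print(imaging.get_calibration("top").keys())
for n in ("scene","top"):
    im,d=imaging.snapshot(n); cv2.imwrite(f"pics/{n}0.png",im[:,:,::-1]); np.save(f"{n}_d.npy",d)
    print(n,np.round(cal(n)[1],3).tolist())
    for l in ["chute_origin","entry","sill_far","sill_near","tray_end","long_offcut_centre","short_offcut_centre","torch_foot"]:
        r=spotter.spot_point(l,n)
        print(l,[(np.round(k["xy"],1).tolist(),round(k["score"],2)) for k in r[:2]])
print(manip.read_state()["clock"])
E
```

```text
0.0 [ 244.86194793 -681.9485279   242.76499552] [[0.941, 0.338, -0.001], [0.338, -0.941, 0.001], [-0.0, -0.001, -1.0]] 92.82812440572661
dict_keys(['camera_matrix', 'pose'])
scene [[0.873, 0.337, -0.351, -175.078], [-0.487, 0.617, -0.618, -1155.45], [0.008, 0.711, 0.703, 1499.265], [0.0, 0.0, 0.0, 1.0]]
chute_origin [([331.0, 219.9], 0.85)]
entry [([362.7, 232.0], 0.61)]
sill_far [([337.7, 194.1], 0.68)]
sill_near [([320.9, 207.8], 0.9), ([298.0, 194.6], 0.5)]
tray_end [([296.0, 192.6], 0.8)]
long_offcut_centre [([360.7, 205.3], 0.72)]
short_offcut_centre [([339.1, 220.4], 0.57)]
torch_foot []
top [[0.03, 0.994, -0.106, 346.043], [-0.999, 0.029, -0.018, 15.083], [-0.015, 0.106, 0.994, 1430.552], [0.0, 0.0, 0.0, 1.0]]
chute_origin [([329.7, 185.3], 0.7)]
entry [([394.4, 164.7], 0.84)]
sill_far [([323.3, 164.5], 0.85)]
sill_near [([330.4, 198.7], 0.67)]
tray_end [([264.4, 199.8], 0.92)]
long_offcut_centre [([360.3, 155.1], 0.7)]
short_offcut_centre [([371.8, 193.1], 0.45)]
torch_foot [([203.8, 167.8], 0.66)]
0.9
```

Run:
```python
import cv2
a=cv2.imread("pics/scene0.png"); b=cv2.imread("pics/top0.png")
cv2.imwrite("pics/sc.png",cv2.resize(a[120:320,200:520],(800,500),interpolation=cv2.INTER_CUBIC))
cv2.imwrite("pics/tc.png",cv2.resize(b[100:300,180:500],(800,500),interpolation=cv2.INTER_CUBIC))
```

```text
(no output)
```

View pics/scene0.png

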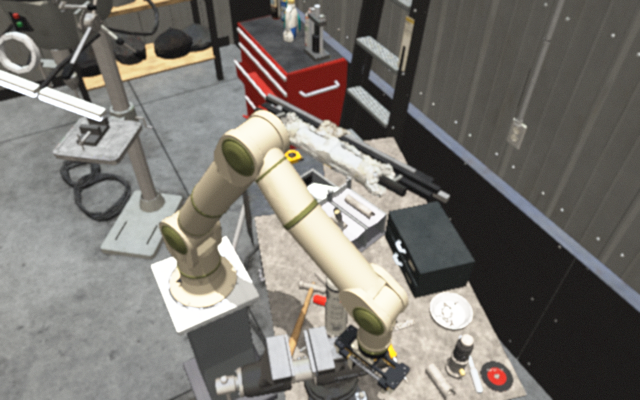

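View pics/top0.png

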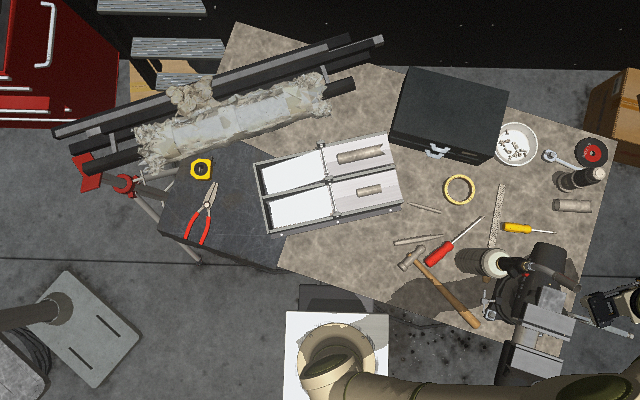

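View pics/tc.png

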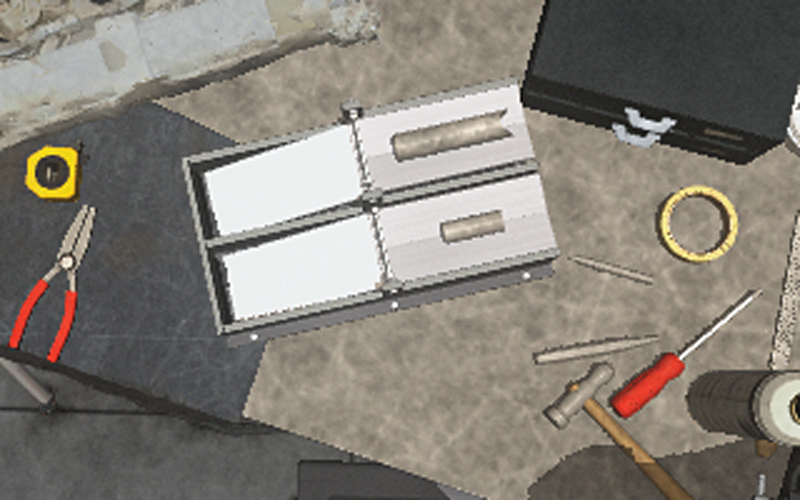

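View pics/sc.png

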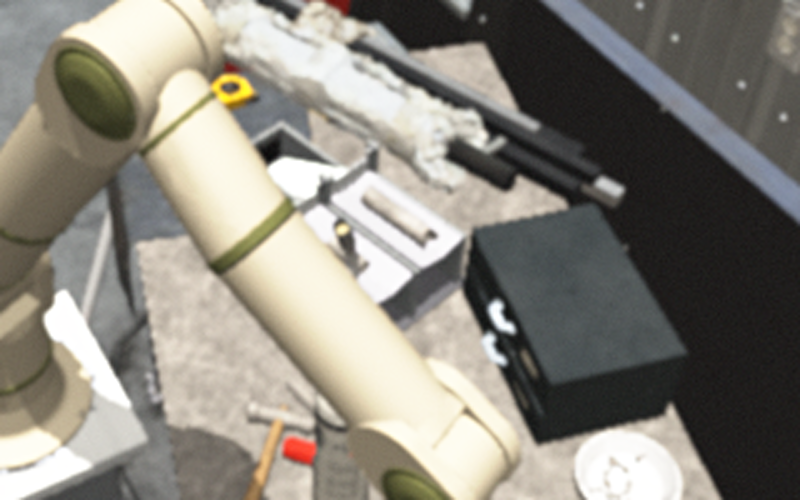

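The top view shows the long, notched offcut in the far lane at about (360,155) and the short one in the near lane at (370,190). A black case stands close to the far lane's entry. In "scene" the arm hides part of the chute. Next I'll measure these positions.

Run:
```python
from h import *
d=np.load("top_d.npy")
pts={"chute_origin":0,"entry":105,"sill_far":105,"sill_near":105,"tray_end":6,"lo":122,"so":118}
uv={"chute_origin":(329.7,185.3),"entry":(394.4,164.7),"sill_far":(323.3,164.5),"sill_near":(330.4,198.7),"tray_end":(264.4,199.8),"lo":(360.3,155.1),"so":(371.8,193.1)}
for k in uv: print(k,np.round(ray_z("top",uv[k],pts[k])), d[int(uv[k][1]),int(uv[k][0])])
# world map
K,P=cal("top"); v,u=np.mgrid[:400,:640]
c=np.stack([(u-K[0,2])/K[0,0]*d,-(v-K[1,2])/K[1,1]*d,-d,np.ones_like(d)],-1)
W=(c@P.T)[...,:3]; np.save("W.npy",W)
for name,(r0,r1,c0,c1) in dict(case=(65,170,385,515),torch=(235,290,455,540),bottle=(165,200,550,610),tube=(140,170,330,390)).items():
    w=W[r0:r1,c0:c1].reshape(-1,3); ok=d[r0:r1,c0:c1].ravel()>0; w=w[ok]
    print(name,"zpct",np.percentile(w[:,2],[5,50,90,99]).round(), )
for p in [(404,70),(392,140),(398,155),(508,92),(497,160),(490,262),(525,265),(580,180),(600,172),(530,290),(545,250),(560,340)]: print(p,W[p[1],p[0]].round())
def chk():
    E=np.array(ray_z("top",uv["entry"],105))
for a,b in [("outer far",((319,143),(388,134))),("mid",((322,181),(394,164))),]:
    print(a,[ray_z("top",p,115).round() for p in b])
```

```text
chute_origin [543.  35.   0.] 1332.1445
entry [ 596. -156.  105.] 1446.8423
sill_far [591.  54. 105.] 1346.8171
sill_near [489.  30. 105.] 1334.5688
tray_end [491. 240.   6.] 1381.8926
lo [618. -54. 122.] 1316.8221
so [508. -90. 118.] 1314.8728
case zpct [-862.  140.  147.  150.]
torch zpct [ -4.  63. 390. 489.]
bottle zpct [-852.    3.  157.  189.]
tube zpct [103. 112. 135. 140.]
(404, 70) [1277. -322. -851.]
(392, 140) [ 686. -156.   41.]
(398, 155) [ 647. -180.    0.]
(508, 92) [ 812. -477.  144.]
(497, 160) [ 641. -496.   -4.]
(490, 262) [ 323. -372.  290.]
(525, 265) [ 322. -387.  462.]
(580, 180) [ 564. -693.  116.]
(600, 172) [ 575. -708.  189.]
(530, 290) [ 247. -525.  159.]
(545, 250) [ 358. -571.  152.]
(560, 340) [  87. -682.   -3.]
outer far [array([653.,  69., 115.]), array([ 685., -134.,  115.])]
mid [array([540.,  56., 115.]), array([ 596., -153.,  115.])]
```

Run:
```python
from h import *
for l in ["long_offcut_centre","short_offcut_centre","flap_far","flap_near","torch_foot"]:
    r=spotter.outline_of(l,"top")
    print(l,[(k["extent"],round(k["score"],2)) for k in r[:2]])
    if r and "offcut" in l:
        m=r[0]["pixels"]; v,u=np.nonzero(m)
        p=np.array([ray_z("top",(a,b),122 if "long" in l else 118)[:2] for a,b in zip(u,v)])
        rect=cv2.minAreaRect(p.astype(np.float32)); print(rect, m.sum())
        print(cv2.boxPoints(rect).round())
b=cv2.imread("pics/top0.png")
cv2.imwrite("pics/tc2.png",cv2.resize(b[120:220,300:420],(792,660))[:600])
```

```text
long_offcut_centre [([338.8, 147.4, 45.6, 15.3], 0.66)]
((621.5621337890625, -51.19976806640625), (32.43034744262695, 130.67857360839844), 15.805657386779785) 477
[[ 588.    7.]
 [ 624. -118.]
 [ 655. -110.]
 [ 619.   16.]]
short_offcut_centre [([358.8, 184.4, 20.7, 10.0], 0.72)]
((515.5665893554688, -80.63079071044922), (24.138147354125977, 71.71842956542969), 13.811938285827637) 201
[[ 495.  -49.]
 [ 512. -118.]
 [ 536. -113.]
 [ 519.  -43.]]
flap_far [([255.0, 131.8, 146.6, 105.9], 0.63), ([320.4, 145.3, 6.2, 27.7], 0.62)]
flap_near [([408.3, 200.2, 34.4, 13.4], 0.24)]Traceback (most recent call last):
  File "<stdin>", line 3, in <module>
ValueError: it knows: chute_origin, entry, flap_far, flap_near, long_offcut_centre, pliers, punch, rule_tape, short_offcut_centre, sill_far, sill_near, tape_roll, tray_end
```

Run:
```python
from h import *
b=cv2.imread("pics/top0.png")
cv2.imwrite("pics/tc2.png",cv2.resize(b[120:220,300:420],(720,600),interpolation=cv2.INTER_CUBIC))
th=np.radians(15); e=np.array([np.cos(th),np.sin(th)]); f=np.array([-np.sin(th),np.cos(th)]); O=np.array([543,39.])
def C(x,y,z): return np.append(O+e*x+f*y,z)
im=cv2.resize(b[120:220,300:420],(720,600),interpolation=cv2.INTER_CUBIC)
for p in [C(55,-198,105),C(55,0,105),C(-55,-198,105),C(-55,0,105),C(105,-198,115),C(0,-198,115),C(-105,-198,115),C(52,-177,122),C(52,-39,122),C(0,0,115),C(105,0,115)]:
    q=((proj("top",p)-[300,120])*6+3).astype(int); cv2.circle(im,tuple(map(int,q)),5,(0,0,255),1)
cv2.imwrite("pics/tc3.png",im)
for p in [(388,142),(389,138),(392,130)]: 
    w=ray_z("top",p,147); print(w.round(), e@(w[:2]-O), f@(w[:2]-O))
imaging.snapshot("scene"); 
im,d=imaging.snapshot("scene"); K,P=cal("scene")
v,u=np.mgrid[:400,:640]
c=np.stack([(u-K[0,2])/K[0,0]*d,-(v-K[1,2])/K[1,1]*d,-d,np.ones_like(d)],-1)
W=(c@P.T)[...,:3]; 
w=W[d>0]; r=np.hypot(w[:,0],w[:,1]); t=np.arctan2(w[:,1],w[:,0])
st=np.arctan2(-682,245)
for R in range(100,800,60):
    m=(abs(r-R)<12)&(abs(t-st)<100/R)&(w[:,2]>200); print(R,m.sum(),np.percentile(w[m,2],[1,10,50,99]).round() if m.sum() else None)
```

```text
[ 654. -131.  147.] 62.82043188486086 -192.95052949105647
[ 665. -134.  147.] 73.54619906852126 -198.60420765729575
[ 689. -142.  147.] 94.38514959506368 -212.74368609917556
100 365 [207. 235. 309. 489.]
160 193 [409. 425. 479. 592.]
220 292 [499. 521. 573. 684.]
280 325 [586. 603. 653. 739.]
340 493 [676. 696. 797. 871.]
400 1087 [763. 801. 850. 870.]
460 625 [216. 222. 789. 810.]
520 749 [210. 219. 743. 769.]
580 858 [203. 218. 693. 725.]
640 875 [205. 335. 647. 682.]
700 901 [318. 389. 619. 638.]
760 1232 [319. 347. 561. 599.]
```

View pics/tc3.png

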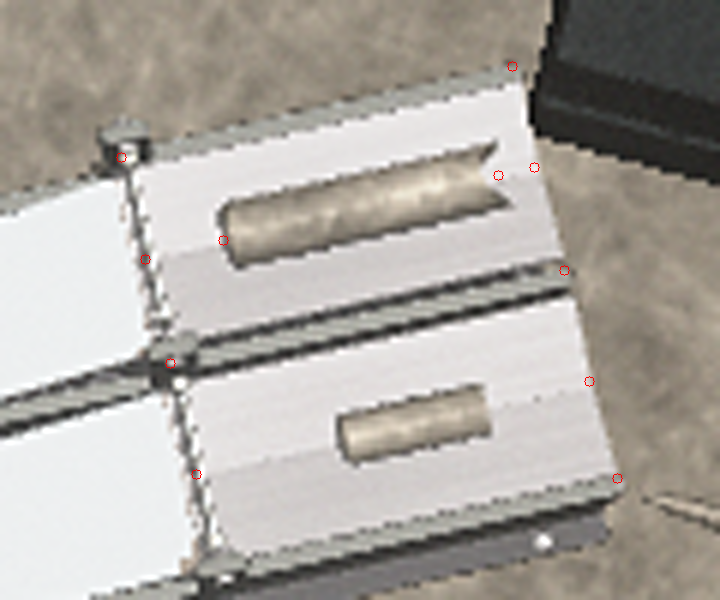

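```bash
cat >> h.py <<'E'
th=np.radians(15); e=np.array([np.cos(th),np.sin(th)]); f=np.array([-np.sin(th),np.cos(th)]); O=np.array([543,39.])
def C(x,y,z): return np.append(O+e*x+f*y,z)
def rel(p):
    s=manip.read_state(); return np.round(np.array(s["tool_rot"]).T@(np.array(p)-s["ee_pos"])/10,2)
E
python3 - <<'E'
from h import *
s=manip.read_state(); print(s["clock"])
print(rel([245,-682,400]),rel([560,-460,400]),C(50,-192,300),rel(C(50,-192,300)))
E
```

```text
1.2
[ 1.000e-02 -3.000e-02 -1.564e+01] [ 37.16 -10.28 -15.64] [ 640.98954797 -133.51680639  300.        ] [ 55.82 -38.27  -5.64]
```

```bash
python3 -m creep '[{"dz":-4,"claw":1},{"dz":-8,"claw":1},{"dz":-12,"claw":1},{"dz":-15.6,"claw":1},{"dx":4,"dy":-1.1,"dz":-15.6,"rz":-5,"claw":1},{"dx":8,"dy":-2.2,"dz":-15.6,"rz":-10,"claw":1},{"dx":12,"dy":-3.3,"dz":-15.6,"rz":-15,"claw":1},{"dx":16,"dy":-4.4,"dz":-15.6,"rz":-20,"claw":1},{"dx":20,"dy":-5.5,"dz":-15.6,"rz":-25,"claw":1},{"dx":24,"dy":-6.6,"dz":-15.6,"rz":-30,"claw":1},{"dx":28,"dy":-7.7,"dz":-15.6,"rz":-35,"claw":1},{"dx":32,"dy":-8.8,"dz":-15.6,"rz":-40,"claw":1},{"dx":36,"dy":-10,"dz":-15.6,"rz":-45,"claw":1},{"dx":37.2,"dy":-10.3,"dz":-15.6,"rz":-48,"claw":1}]' 20
python3 - <<'E'
from h import *
s=manip.read_state(); print(s["clock"],s["ee_pos"],np.round(s["tool_rot"],3).tolist(),s["finger_gap"])
print(rel(C(50,-192,300)), "yaw of y axis",np.degrees(np.arctan2(s["tool_rot"][1][1],s["tool_rot"][0][1])))
E
```

```text
1.2 [ 245.04354187 -682.33902045  243.60845974] [[0.941, 0.338, -0.0], [0.338, -0.941, -0.0], [-0.0, 0.0, -1.0]] 93.10324568199225
[ 55.82 -38.27  -5.64] yaw of y axis -70.24330416639047invalid input at $[0]: expected keys rx, ry, rz, dx, dy, dz, claw
```

```bash
python3 -m creep '[{"rx":0,"ry":0,"rz":0,"dx":0,"dy":0,"dz":-4,"claw":1},{"rx":0,"ry":0,"rz":0,"dx":0,"dy":0,"dz":-8,"claw":1},{"rx":0,"ry":0,"rz":0,"dx":0,"dy":0,"dz":-12,"claw":1},{"rx":0,"ry":0,"rz":0,"dx":0,"dy":0,"dz":-15.6,"claw":1},{"rx":0,"ry":0,"rz":-5,"dx":4,"dy":-1.1,"dz":-15.6,"claw":1},{"rx":0,"ry":0,"rz":-10,"dx":8,"dy":-2.2,"dz":-15.6,"claw":1},{"rx":0,"ry":0,"rz":-15,"dx":12,"dy":-3.3,"dz":-15.6,"claw":1},{"rx":0,"ry":0,"rz":-20,"dx":16,"dy":-4.4,"dz":-15.6,"claw":1},{"rx":0,"ry":0,"rz":-25,"dx":20,"dy":-5.5,"dz":-15.6,"claw":1},{"rx":0,"ry":0,"rz":-30,"dx":24,"dy":-6.6,"dz":-15.6,"claw":1},{"rx":0,"ry":0,"rz":-35,"dx":28,"dy":-7.7,"dz":-15.6,"claw":1},{"rx":0,"ry":0,"rz":-40,"dx":32,"dy":-8.8,"dz":-15.6,"claw":1},{"rx":0,"ry":0,"rz":-45,"dx":36,"dy":-10,"dz":-15.6,"claw":1},{"rx":0,"ry":0,"rz":-48,"dx":37.2,"dy":-10.3,"dz":-15.6,"claw":1}]' 20
python3 - <<'E'
from h import *
s=manip.read_state(); print(s["clock"],s["ee_pos"],np.round(s["tool_rot"],3).tolist(),s["finger_gap"])
print(rel(C(50,-192,300)), "yaw of y axis",np.degrees(np.arctan2(s["tool_rot"][1][1],s["tool_rot"][0][1])))
E
```

```text
clock: 2.37
ee_pos: [566.3, -453.1, 399.5]
tool_rot: [[0.367, 0.93, 0.003], [0.93, -0.367, 0.003], [0.004, 0.001, -1.0]]
wrist_force: [0.7, 1.2, 0.0]
finger_gap: 4.3
2.3667 [ 566.25446165 -453.12738499  399.46978153] [[0.367, 0.93, 0.003], [0.93, -0.367, 0.003], [0.004, 0.001, -1.0]] 4.296963720453385
[32.43 -4.78 10.08] yaw of y axis -21.519901472074466
```

```bash
python3 -m creep '[{"rx":0,"ry":0,"rz":-4,"dx":4,"dy":-0.6,"dz":0,"claw":1},{"rx":0,"ry":0,"rz":-8,"dx":8,"dy":-1.2,"dz":0,"claw":1},{"rx":0,"ry":0,"rz":-12,"dx":12,"dy":-1.8,"dz":0,"claw":1},{"rx":0,"ry":0,"rz":-16,"dx":16,"dy":-2.4,"dz":0,"claw":1},{"rx":0,"ry":0,"rz":-20,"dx":20,"dy":-3,"dz":0,"claw":1},{"rx":0,"ry":0,"rz":-24,"dx":24,"dy":-3.6,"dz":0,"claw":1},{"rx":0,"ry":0,"rz":-28,"dx":28,"dy":-4.2,"dz":1,"claw":1},{"rx":0,"ry":0,"rz":-32,"dx":31,"dy":-4.6,"dz":3,"claw":1},{"rx":0,"ry":0,"rz":-35,"dx":33.2,"dy":-4.9,"dz":6,"claw":1},{"rx":0,"ry":0,"rz":-37.2,"dx":33.2,"dy":-4.9,"dz":9,"claw":1},{"rx":0,"ry":0,"rz":-37.2,"dx":33.2,"dy":-4.9,"dz":10,"claw":1},{"rx":0,"ry":0,"rz":-37.2,"dx":33.2,"dy":-4.9,"dz":10,"claw":1},{"rx":0,"ry":0,"rz":-37.2,"dx":33.2,"dy":-4.9,"dz":10,"claw":1}]' 20
python3 - <<'E'
from h import *
s=manip.read_state(); print(manip.tcp_to_tips)
print(rel(C(50,-192,300)), "yaw of y axis",np.degrees(np.arctan2(s["tool_rot"][1][1],s["tool_rot"][0][1])))
for n in ("scene","top"):
    im,d=imaging.snapshot(n); b=np.ascontiguousarray(im[:,:,::-1])
    r0,c0=(140,250) if n=="scene" else (100,300)
    o=cv2.resize(b[r0:r0+150,c0:c0+200],(800,600),interpolation=cv2.INTER_CUBIC)
    tip=s["ee_pos"]+np.array(s["tool_rot"])[:,2]*25
    for p in (tip,C(50,-192,122),C(50,-179,122)):
        q=(proj(n,p)-[c0,r0])*4+2; cv2.circle(o,(int(q[0]),int(q[1])),4,(0,0,255),1)
    cv2.imwrite(f"pics/{n}1.png",o)
E
```

```text
clock: 3.45
ee_pos: [640.7, -135.1, 300.1]
tool_rot: [[-0.255, 0.967, -0.0], [0.967, 0.255, -0.0], [-0.0, -0.0, -1.0]]
wrist_force: [-0.6, 0.5, 0.6]
finger_gap: 0.1
25.0
[0.14 0.06 0.01] yaw of y axis 14.790266577797315
```

View pics/scene1.png

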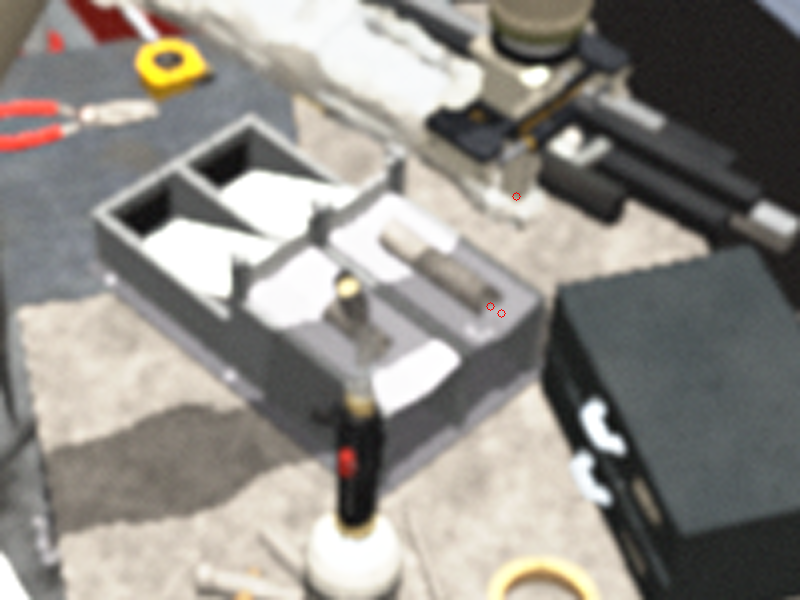

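View pics/top1.png

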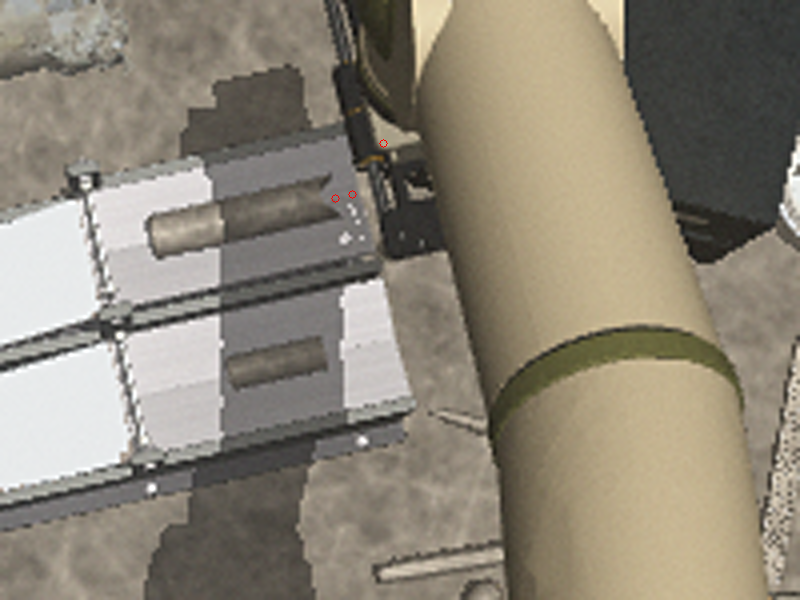

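The closed fingertips hover at the far lane's entry, just behind the notched end. The end shows at about (495,298) in the enlarged scene view and the tip at (516,196). The flap and tools are untouched, so I'll lower the tool now.

```bash
python3 -m creep '[{"rx":0,"ry":0,"rz":0,"dx":-0.1,"dy":0.2,"dz":4,"claw":1},{"rx":0,"ry":0,"rz":0,"dx":-0.1,"dy":0.2,"dz":8,"claw":1},{"rx":0,"ry":0,"rz":0,"dx":-0.1,"dy":0.2,"dz":11,"claw":1},{"rx":0,"ry":0,"rz":0,"dx":-0.1,"dy":0.2,"dz":12.5,"claw":1},{"rx":0,"ry":0,"rz":0,"dx":-0.1,"dy":0.2,"dz":12.5,"claw":1},{"rx":0,"ry":0,"rz":0,"dx":-0.1,"dy":0.2,"dz":12.5,"claw":1},{"rx":0,"ry":0,"rz":0,"dx":-0.1,"dy":0.2,"dz":12.5,"claw":1}]' 20
python3 - <<'E'
from h import *
s=manip.read_state()
w=s["ee_pos"][:2]-O; print(e@w,f@w)
for n in ("scene","top"):
    im,d=imaging.snapshot(n); b=np.ascontiguousarray(im[:,:,::-1])
    r0,c0=(180,330) if n=="scene" else (130,340)
    o=cv2.resize(b[r0:r0+75,c0:c0+100],(800,600),interpolation=cv2.INTER_CUBIC)
    tip=s["ee_pos"]+np.array(s["tool_rot"])[:,2]*25
    for p in (tip,):
        q=(proj(n,p)-[c0,r0])*8+4; cv2.circle(o,(int(q[0]),int(q[1])),4,(0,0,255),1)
    cv2.imwrite(f"pics/{n}2.png",o)
E
```

```text
clock: 4.13
ee_pos: [644.2, -134.7, 176.8]
tool_rot: [[-0.257, 0.966, 0.003], [0.966, 0.257, -0.001], [-0.001, 0.003, -1.0]]
wrist_force: [0.3, 0.7, 0.2]
finger_gap: 0.6
52.761359448931586 -193.97705666045158
```

View pics/scene2.png

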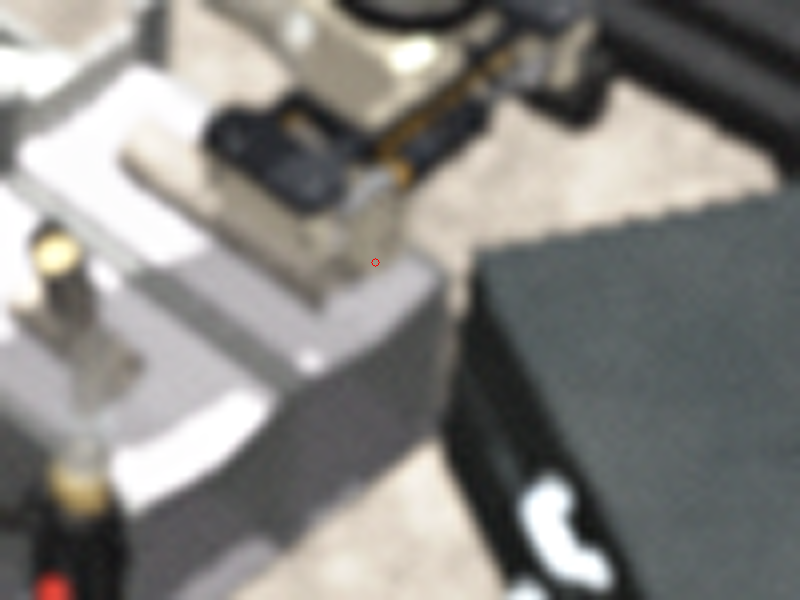

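View pics/top2.png

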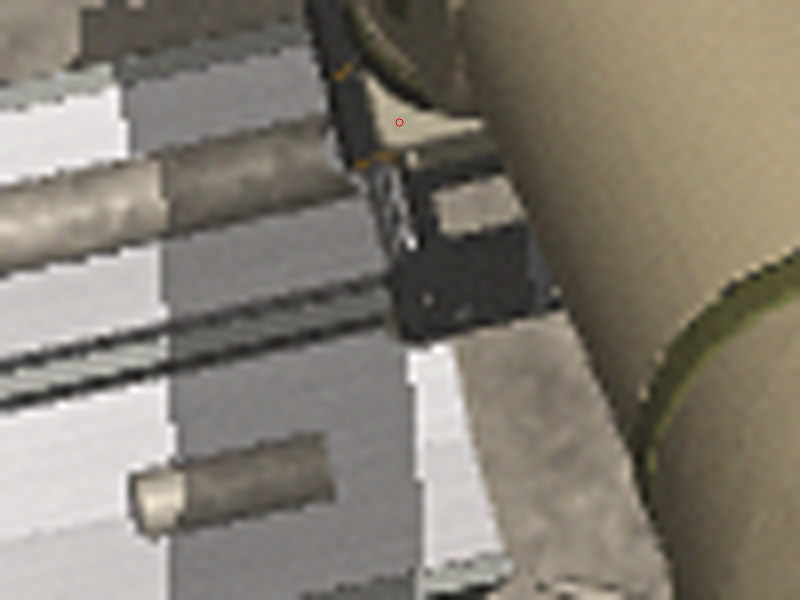

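The fingertips are just behind the notched end: tip at about (370,270) and near horn at (320,300) in the scene enlargement. The case is clear, so I'll lower the last part slowly.

```bash
python3 -m creep '[{"rx":0,"ry":0,"rz":0,"dx":0,"dy":0,"dz":1,"claw":1},{"rx":0,"ry":0,"rz":0,"dx":0,"dy":0,"dz":2,"claw":1},{"rx":0,"ry":0,"rz":0,"dx":0,"dy":0,"dz":2.8,"claw":1},{"rx":0,"ry":0,"rz":0,"dx":0,"dy":0,"dz":3.5,"claw":1},{"rx":0,"ry":0,"rz":0,"dx":0,"dy":0,"dz":3.5,"claw":1},{"rx":0,"ry":0,"rz":0,"dx":0,"dy":0,"dz":3.5,"claw":1}]' 20
python3 - <<'E'
from h import *
s=manip.read_state()
w=s["ee_pos"][:2]-O; print(e@w,f@w,s["wrist_force"])
E
```

```text
clock: 4.73
ee_pos: [642.5, -134.1, 138.7]
tool_rot: [[-0.258, 0.966, -0.002], [0.966, 0.258, 0.0], [0.001, -0.001, -1.0]]
wrist_force: [0.6, 0.1, 0.4]
finger_gap: 0.5
51.301005192926745 -192.93600892075625 [0.59707918 0.10949554 0.3592644 ]
```

```bash
python3 -m creep '[{"rx":0,"ry":0,"rz":0,"dx":0.5,"dy":0.1,"dz":0,"claw":1},{"rx":0,"ry":0,"rz":0,"dx":1,"dy":0.1,"dz":0,"claw":1},{"rx":0,"ry":0,"rz":0,"dx":1.7,"dy":0.1,"dz":0,"claw":1},{"rx":0,"ry":0,"rz":0,"dx":2.5,"dy":0.1,"dz":0,"claw":1},{"rx":0,"ry":0,"rz":0,"dx":3.3,"dy":0.1,"dz":0,"claw":1},{"rx":0,"ry":0,"rz":0,"dx":4.1,"dy":0.1,"dz":0,"claw":1},{"rx":0,"ry":0,"rz":0,"dx":4.9,"dy":0.1,"dz":0,"claw":1},{"rx":0,"ry":0,"rz":0,"dx":5.7,"dy":0.1,"dz":0,"claw":1},{"rx":0,"ry":0,"rz":0,"dx":6.5,"dy":0.1,"dz":0,"claw":1},{"rx":0,"ry":0,"rz":0,"dx":7.3,"dy":0.1,"dz":0,"claw":1},{"rx":0,"ry":0,"rz":0,"dx":8.1,"dy":0.1,"dz":0,"claw":1},{"rx":0,"ry":0,"rz":0,"dx":8.9,"dy":0.1,"dz":0,"claw":1},{"rx":0,"ry":0,"rz":0,"dx":9.5,"dy":0.1,"dz":0,"claw":1},{"rx":0,"ry":0,"rz":0,"dx":10,"dy":0.1,"dz":0,"claw":1}]' 20
cat > look.py <<'E'
import sys
from h import *
k=sys.argv[1]
s=manip.read_state()
w=s["ee_pos"][:2]-O; print("chute xy",e@w,f@w,s["wrist_force"])
for n in ("scene","top"):
    im,d=imaging.snapshot(n); b=np.ascontiguousarray(im[:,:,::-1])
    r0,c0=(160,260) if n=="scene" else (120,230)
    o=cv2.resize(b[r0:r0+114,c0:c0+152],(800,600),interpolation=cv2.INTER_CUBIC)
    cv2.imwrite(f"pics/{n}{k}.png",o)
E
python3 look.py 3
```

```text
clock: 5.9
ee_pos: [617.8, -36.5, 139.7]
tool_rot: [[-0.259, 0.966, 0.0], [0.966, 0.259, 0.0], [0.0, 0.0, -1.0]]
wrist_force: [1.7, -1.1, 1.4]
finger_gap: 0.4
chute xy 52.74311515154093 -92.30527295162051 [ 1.6773969  -1.06222153  1.44051763]
```

View pics/scene3.png

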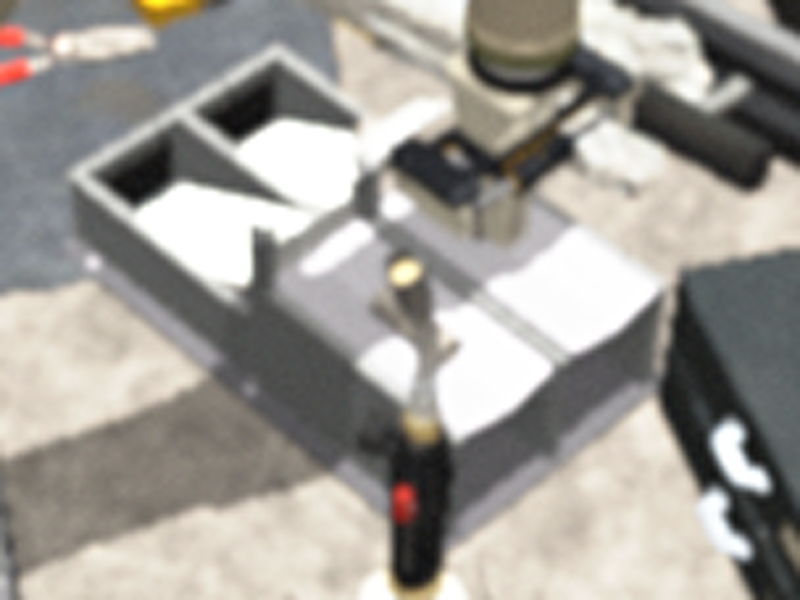

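View pics/top3.png

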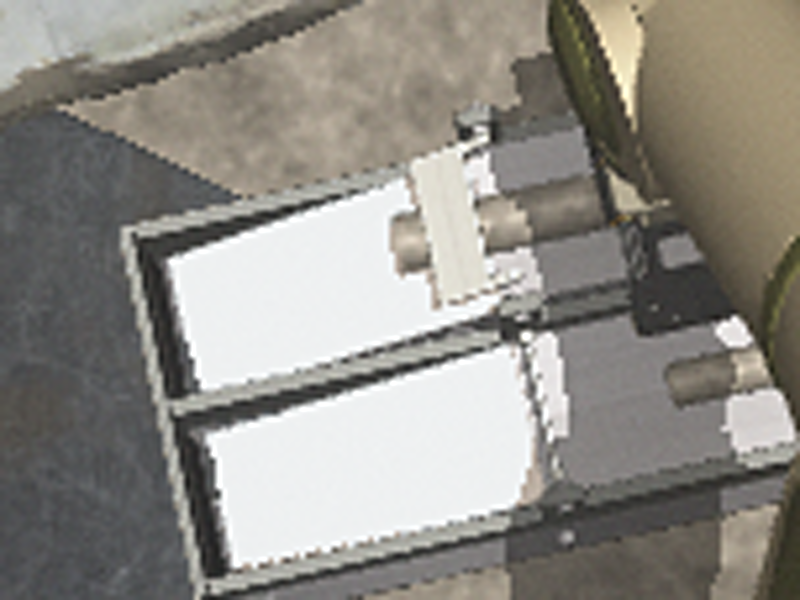

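The far flap is lifted (pale strip at about (447,225) in the top view) and the tube's nose is well through. Short offcut and near flap haven't moved. I'll push on over the ramp edge.

```bash
python3 -m creep '[{"rx":0,"ry":0,"rz":0,"dx":0.5,"dy":0,"dz":0,"claw":1},{"rx":0,"ry":0,"rz":0,"dx":1.1,"dy":0,"dz":0,"claw":1},{"rx":0,"ry":0,"rz":0,"dx":1.8,"dy":0,"dz":0,"claw":1},{"rx":0,"ry":0,"rz":0,"dx":2.6,"dy":0,"dz":0,"claw":1},{"rx":0,"ry":0,"rz":0,"dx":3.4,"dy":0,"dz":0,"claw":1},{"rx":0,"ry":0,"rz":0,"dx":4.2,"dy":0,"dz":0,"claw":1},{"rx":0,"ry":0,"rz":0,"dx":5,"dy":0,"dz":0,"claw":1},{"rx":0,"ry":0,"rz":0,"dx":5,"dy":0,"dz":0,"claw":1},{"rx":0,"ry":0,"rz":0,"dx":5,"dy":0,"dz":0,"claw":1}]' 20
python3 look.py 4
```

```text
clock: 6.75
ee_pos: [604.9, 12.0, 139.6]
tool_rot: [[-0.26, 0.966, -0.0], [0.966, 0.26, 0.0], [0.0, -0.0, -1.0]]
wrist_force: [0.9, 0.1, -0.4]
finger_gap: 0.3
chute xy 52.79916275802812 -42.0923536673219 [ 0.93559683  0.09259966 -0.35958678]
```

View pics/top4.png

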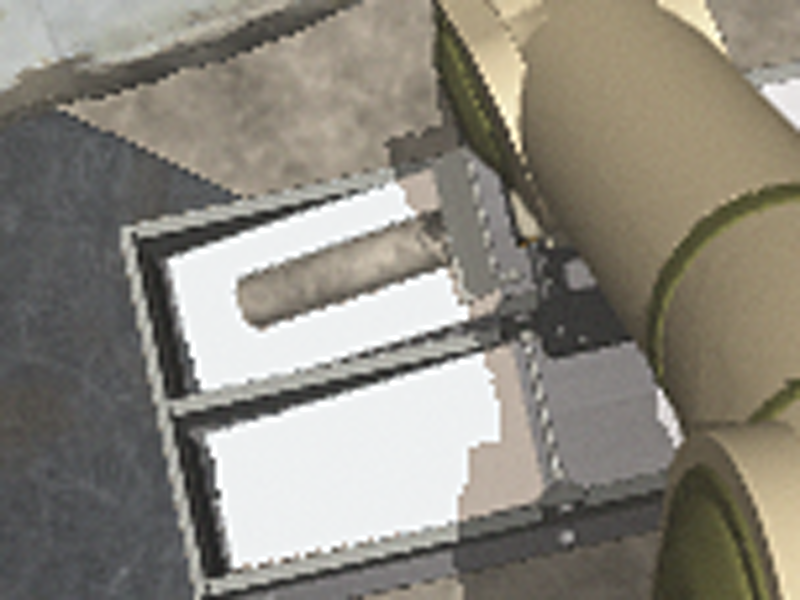

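The tube has tipped and is sliding down the ramp (about (340,270)). I'll draw back, lift clear and check.

```bash
python3 -m creep '[{"rx":0,"ry":0,"rz":0,"dx":-1.5,"dy":0,"dz":0,"claw":1},{"rx":0,"ry":0,"rz":0,"dx":-4,"dy":0,"dz":0,"claw":1},{"rx":0,"ry":0,"rz":0,"dx":-7,"dy":0,"dz":-2,"claw":1},{"rx":0,"ry":0,"rz":0,"dx":-9,"dy":0,"dz":-5,"claw":1},{"rx":0,"ry":0,"rz":0,"dx":-11,"dy":0,"dz":-9,"claw":1},{"rx":0,"ry":0,"rz":0,"dx":-13,"dy":0,"dz":-12.5,"claw":1},{"rx":0,"ry":0,"rz":0,"dx":-16,"dy":0,"dz":-15,"claw":1},{"rx":0,"ry":0,"rz":0,"dx":-19,"dy":0,"dz":-16,"claw":1},{"rx":0,"ry":0,"rz":0,"dx":-19,"dy":0,"dz":-16,"claw":1},{"rx":0,"ry":0,"rz":0,"dx":-19,"dy":0,"dz":-16,"claw":1},{"rx":0,"ry":0,"rz":0,"dx":-19,"dy":0,"dz":-16,"claw":1},{"rx":0,"ry":0,"rz":0,"dx":-19,"dy":0,"dz":-16,"claw":1},{"rx":0,"ry":0,"rz":0,"dx":-19,"dy":0,"dz":-16,"claw":1},{"rx":0,"ry":0,"rz":0,"dx":-19,"dy":0,"dz":-16,"claw":1}]' 20
python3 look.py 5
python3 - <<'E'
from h import *
for k in range(2):
    imaging.snapshot("top")
    for l,z in (("long_offcut_centre",60),("short_offcut_centre",118)):
        for r in spotter.spot_point(l,"top")[:1]:
            w=ray_z("top",r["xy"],z); print(l,r["score"],w.round(),(e@(w[:2]-O)).round(),(f@(w[:2]-O)).round())
        for r in spotter.outline_of(l,"top")[:1]: print(r["extent"],r["score"])
E
```

```text
clock: 8.02
ee_pos: [653.9, -171.6, 299.1]
tool_rot: [[-0.26, 0.966, -0.001], [0.966, 0.26, 0.0], [0.001, -0.001, -1.0]]
wrist_force: [-0.1, -0.1, 0.6]
finger_gap: 0.4
chute xy 52.64788762549984 -232.16302843670232 [-0.07652453 -0.12170627  0.57643493]
long_offcut_centre 0.58 [549. 181.  60.] 42.0 136.0
[260.2, 165.6, 41.7, 19.9] 0.95
short_offcut_centre 0.52 [517. -83. 118.] -57.0 -111.0
[358.5, 185.9, 21.2, 8.6] 0.72
long_offcut_centre 0.93 [561. 186.  60.] 56.0 138.0
[261.9, 164.9, 42.2, 19.7] 0.56
short_offcut_centre 0.65 [509. -80. 118.] -64.0 -106.0
[357.2, 186.3, 25.1, 10.9] 0.69
```

View pics/top5.png

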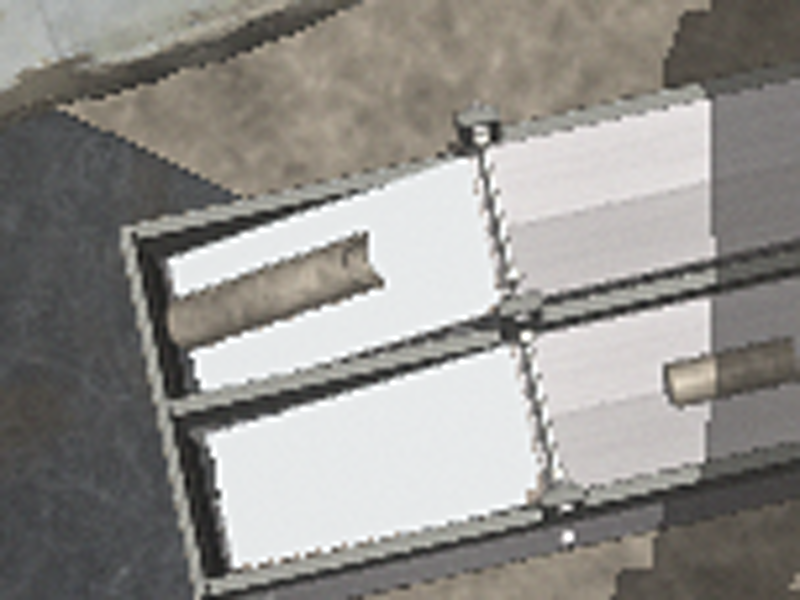

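View pics/scene5.png

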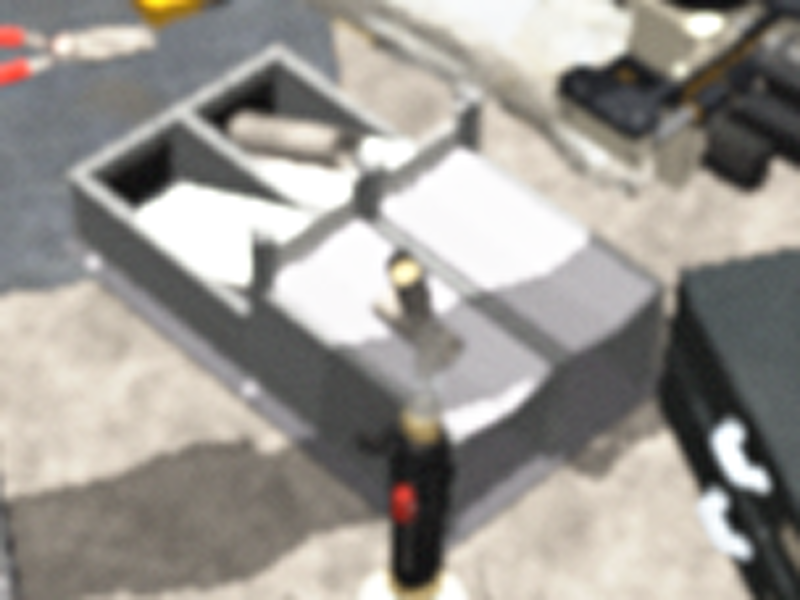

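The tube rests against the end wall ((275,290) in the top view), both flaps hang shut ((495,225) and (540,410)), and the gripper is clear of everything. The short offcut hasn't moved, so I'll hand in.

Run:
```python
from h import *
print(manip.sign_off())
```

```text
the job is handed in; nothing more can be done
None
```

I pushed the longer offcut, which was in the far lane, along its trough with the closed fingertips. It went through its flap and slid down into the catch tray. I then drew back and lifted clear. The job was handed in about 8 s into the 40 s allowed.

- **Long offcut:** partway through the push, the picture showed the flap clearly raised with the nose well past it. At the end the tube lay against the tray's end wall, its centre about 137 mm past the flap line. I assumed its height (60 mm) for that figure rather than measuring it. It looked the same in two pictures taken in quick succession; I didn't measure its speed.
- **Flaps:** in both final camera views the two flaps looked shut. I judged this by eye; the joint angles can't be read directly.
- **Short offcut:** it shows no visible movement. The network's point readings scattered by about 10 mm between pictures, so they can't confirm its position any closer than that, but its outline stayed the same within about 2 pixels.
- **Contact and tools:** wrist force in the readings taken after each move stayed below about 3 N, and the gripper was touching nothing at the end. The tools I could see hadn't moved; I didn't measure them one by one.

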